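# Date-mark a paint bottle on the sprung stand in the drawer

## Task

Pull the drawer of the small desk unit all the way open by its handle, then pick up the blue paint bottle, stand it upright in the orange sprung ring inside the drawer, and press the bottle down until the ring is fully down, so that the stamp under it marks the bottle's base. Finish while still gripping the bottle and holding the ring pressed fully down: do not let go. Leave the drawer open, and leave the red and yellow bottles and the black tape roll where they are.

Things in the scene. Friction and masses are not known exactly. Their poses are not given: they have to be found in the camera images.
- unit_drawer0 (a joint): the drawer of the small wooden desk unit: 0 = shut, 0.110 m = fully open (its stop); it may start up to 20 mm open. It slides out along the unit's own -x axis (its front faces roughly towards the robot) with about 1 N of friction and stays where it is left
- unit: the desk drawer unit, pale wood with a grey drawer front, fixed to the worktop, 170 (deep, x) x 200 (wide, y) x 115 mm (high). Origin at the centre of its underside; its +x axis points from the drawer front to its back, z up. The drawer covers the whole front; its walls reach 93 mm and its front panel 103 mm above the worktop; inside it is 125 mm deep (x) and 158 mm wide (y)
- unit_drawer0_handle (a point): middle of the drawer's dark steel bar handle, 77 mm above the worktop: round bar 11 mm thick, 110 mm long, along the unit's y, 35 mm in front of the drawer front, on a stud 42 mm to each side of the middle; 38 mm below the unit's top, free to be gripped from above with one finger in front and one behind. Moves with the drawer
- cradle (a joint): the orange sprung ring of the marking stand: 0 = up (rest), 0.014 m = fully down (its stop). It moves straight down against a spring: about 3 N to start it, about 9 N to hold it fully down; it springs back when let go
- cradle_seat (a point): centre of the orange ring's socket floor, where the bottle's base stands; moves with ring and drawer (46 mm above the worktop with the ring up, 32 mm down); z up. Round socket 44 mm in diameter, 25 mm deep, mouth flared to 58 mm. On the unit's middle line, 104 mm behind the handle bar; under the unit's top until the drawer opens, about 56 mm in front of the unit's body when fully open
- blue_bottle_centre (a point): the blue craft paint bottle with a white nozzle, standing upright on the worktop: round body 36 mm in diameter and 86 mm high, shoulder to an 18 mm wide nozzle, 110 mm high in all, about 70 g. This point lies on its axis, 55 mm above its base; z along its axis, up
- blue_bottle: the same blue bottle; origin at the centre of its base
- red_bottle_centre (a point): the red paint bottle (same kind, 112 mm high), a bystander; point on its axis 55 mm above its base
- yellow_bottle_centre (a point): the yellow paint bottle (same kind, 109 mm high), a bystander; point on its axis 55 mm above its base
- tape_roll: roll of black tape lying flat, 62 mm wide and 19 mm high, a bystander; origin at the centre of its underside

How it is judged:
By the outcome, as a careful person would: the job done as asked, in the order asked, and still so for the second after the job is handed in, while the arm keeps its last pose, push and grip.
It also fails if it takes over 54 s, if anything falls off the work surface, if the arm or the gripper's body presses on something with over 40 N, if the wrist force passes 120 N, or if a joint passes its speed limit or range.

## Robot

A 6-joint arm with a two-finger parallel gripper is mounted at the origin on a cart in front of the work surface, level with it; the furniture and walls round the work are solid. World frame = base frame: x ahead of the robot, y to its left, z up, the work surface at z = 0. Lengths are in m, angles in degrees, forces in N, time in s.
With the tool pointing down it reaches from about 0.35 to 0.875 m from the base axis. Payload 4.2 kg.
Tool frame: the origin (TCP) lies midway between the tips of the shut fingers; the grasp point (between the pads) lies 19 mm behind it; y points along the fingers, z is the direction in which the jaws open and shut, and the axes are right-handed (so a half turn about y gives the same grasp; the last joint's range is limited). The gripper opens to 87 mm and grips with 3 to 60 N. Pads are 19 mm wide; open, the fingers measure 117 mm over their backs; the gripper's body (75 mm by 190 mm) begins 51 mm behind the grasp point.
Start: joints at [-51.417, 22.042, 0.453, 0, -68.411, -14.817], TCP at [0.252, -0.572, 0.223] pointing down, gripper open.
Joint ranges: [-179.83, 179.83], [-69.29, 118.12], [-61.27, 80.66], [-181.25, 117.63], [-171.15, -9.14], [-177.46, 177.46]. Speed limits (degrees/s): [159.86, 159.86, 180, 180, 180, 180].

## Interface

Orientations are given as [roll, pitch, yaw] about the fixed x, y, z axes, in that order (R = Rz(yaw) Ry(pitch) Rx(roll)).
In Python, from workcell import env gives the robot as it stands. The module is installed in compiled form; this text tells all that it offers. Calls block until the motion is done:
- env.goto(position, orientation): joint-space move of the TCP to a pose.
- env.move_straight(position, rotation=None, rate=0.15, force_limit=None): straight line of the TCP; rotation=None keeps the orientation; rate is the mean speed in m/s. With force_limit (N) it stops when the force on the tool has changed by that much, and returns True; else False.
- env.set_joints(angles): joint-space move.
- env.gripper_to(opening, grasp_force=None): opening from 0.0 (shut) to 1.0 (fully open); grasp_force is the grip in N (None keeps the last); returns when the fingers have stopped.
- env.dwell(seconds).
- env.inverse_kinematics(position, orientation): joint angles nearest the present ones, or None.
- env.read_state(): the state.
- env.grab_frame(name): name is "side" or "top"; returns a dict with "image" (384x512x3 uint8, blue, green, red), "fx", "fy", "cx", "cy" (pixels), "position" and "orientation" of the camera in the world. Camera axes: x right, y up, looking along -z (the intrinsics and any distortion apply to the point x, -y, -z); pixel columns grow to the right and rows downward; lengths in m; the calibration is good to about 2 mm. A picture is of the moment at which its call begins. There is no depth.
A pose or a line that the arm cannot do raises env.Unreachable and nothing moves.
- env.close_job(): hands the job in, once; it reports no verdict.
Trained networks look in a picture, given as the dict that the camera call returned (one of the last four; its "shot" number tells which), for a name from the list of things; names that differ only in an ending like _2 or _b are one class to them, and where a whole thing is asked for, a point or a joint stands for the part that bears it (a point fixed in the world has none). Each returns a list of dicts, best first, with "score" (0 to 1); they miss things now and then, are a little off and sometimes report something else, mostly with a low value. They report only what shows in the picture. A call takes as long as a camera call.
- env.search_frame(picture, thing): "xyz" ([x, y, z] in m, in world coordinates, good to about 4 mm: the middle of the surface that is visible of it).
- env.trace(picture, thing): "mask" (384x512 bool, what is visible of it).
The state is a dict: "clock": time; "joint_positions": joint angles; "qvel": joint speeds; "joint_torque": joint torques, N m; "position": TCP position; "tool_rot": TCP orientation; "force": force on the tool from outside, world axes, zero at the start; "wrist_torque": the same for the moment, N m; "opening": opening from 0.0 (shut) to 1.0 (fully open).
Only numpy, scipy, OpenCV 4.12 (cv2) and the standard library are available. Lean on these libraries where they do the work, as an engineer would, in place of code of your own. Each camera call takes 0.05 s, during which the arm holds its last target.

## Working session

There is one attempt and no reset: what is moved stays moved. The work goes in short steps, each a Python script; the robot and the scene stay as the last script left them, time stands still between calls to the robot, and variables do not carry over. Pictures are saved under pics/ and viewed, and the job is handed in when it is done.

```bash
mkdir -p pics; ls; cat > look.py <<'E'
from workcell import env
import cv2,numpy as np
def snap(tag,cams=("side","top")):
    out={}
    for c in cams:
        f=env.grab_frame(c); cv2.imwrite(f"pics/{tag}_{c}.png",f["image"]); out[c]=f
    return out
E
python3 - <<'E'
from look import *
s=env.read_state()
print(s)
fs=snap("a")
for c,f in fs.items():
    print(c,{k:v for k,v in f.items() if k!="image"})
    for t in ["unit_drawer0_handle","unit","blue_bottle","red_bottle","yellow_bottle","tape_roll","cradle"]:
        for r in env.search_frame(f,t)[:2]: print(c,t,np.round(r["xyz"],4),round(r["score"],2))
E
```

```text
pics
{'clock': 0.0, 'joint_positions': array([-5.14180729e+01,  2.20920912e+01,  3.81621802e-01, -2.90854527e-02,
       -6.84106052e+01, -1.48174827e+01]), 'qvel': array([-0.08593958,  0.1111513 ,  0.01303622,  0.04346802, -0.03297582,
       -0.01831793]), 'joint_torque': array([ 1.17932461e-03, -3.90664780e+01,  1.87404907e+01,  4.21990067e+00,
        1.08454694e-02, -2.26276366e-04]), 'position': array([ 0.2516563 , -0.57145686,  0.22145792]), 'tool_rot': array([-8.98760386e+01,  4.84066719e-03,  2.37537190e+01]), 'force': array([-0.73052111, -0.86226577,  0.2785612 ]), 'wrist_torque': array([ 0.0435774 , -0.01244158, -0.00963241]), 'opening': 1.000070740096457}
side {'fx': 362.0552395794752, 'fy': 362.0552395794752, 'cx': 256.71665098068496, 'cy': 192.4333342246546, 'position': array([0.19289849, 0.66945875, 0.78097072]), 'orientation': array([  46.23225874,   -0.68836921, -151.09370292]), 'shot': 1}
side unit_drawer0_handle [ 0.624  -0.0626  0.0753] 0.6
side unit [ 0.6839 -0.0278  0.1026] 0.85
side blue_bottle [0.4672 0.3714 0.0632] 0.58
side blue_bottle [0.5578 0.2715 0.0602] 0.54Traceback (most recent call last):
  File "<stdin>", line 8, in <module>
ValueError: it knows: blue_bottle, blue_bottle_centre, cradle, cradle_seat, red_bottle_centre, tape_roll, unit, unit_drawer, unit_drawer0_handle, yellow_bottle_centre
```

```bash

python3 - <<'E'
from look import *
fs=snap("b")
for c,f in fs.items():
    if c=="top":print(c,{k:v for k,v in f.items() if k!="image"})
    for t in ["unit_drawer0_handle","unit","unit_drawer","blue_bottle","blue_bottle_centre","red_bottle_centre","yellow_bottle_centre","tape_roll","cradle"]:
        for r in env.search_frame(f,t)[:3]: print(c,t,np.round(r["xyz"],4),round(r["score"],2))
print(env.read_state()["clock"])
E
```

```text
side unit_drawer0_handle [ 0.6235 -0.0616  0.078 ] 0.65
side unit [ 0.6852 -0.0265  0.101 ] 0.69
side unit_drawer [ 0.6195 -0.0676  0.0792] 0.91
side blue_bottle [0.4645 0.3714 0.0617] 0.7
side blue_bottle_centre [0.467  0.3719 0.0667] 0.75
side red_bottle_centre [0.5556 0.2703 0.0615] 0.84
side yellow_bottle_centre [0.415  0.2498 0.0627] 0.68
side tape_roll [ 0.5112 -0.3636  0.0146] 0.77
side tape_roll [0.4643 0.3706 0.0685] 0.25
top {'fx': 467.7829524092005, 'fy': 467.7829524092005, 'cx': 254.03698274784637, 'cy': 190.86896845656733, 'position': array([0.40708461, 0.01468341, 1.57423468]), 'orientation': array([ 5.86162695e+00, -2.72241958e-02, -8.91751577e+01]), 'shot': 4}
top unit_drawer0_handle [ 0.6279 -0.0834  0.0917] 0.86
top unit [ 0.6991 -0.0761  0.1133] 0.61
top unit_drawer [ 0.6236 -0.086   0.0887] 0.79
top blue_bottle [0.4758 0.3481 0.0745] 0.45
top yellow_bottle_centre [0.4279 0.2346 0.076 ] 0.53
top tape_roll [ 0.5136 -0.369   0.0168] 0.56
1.25
```

View pics/a_side.png

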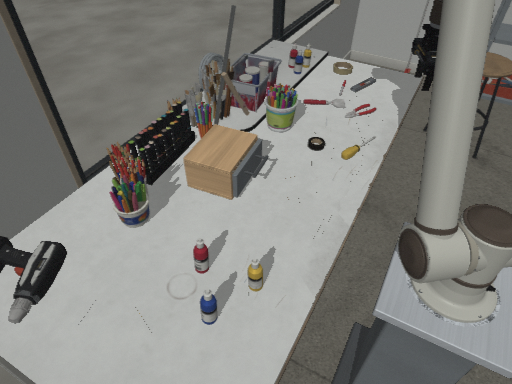

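```bash
ls pics
```

```text
a_side.png
a_top.png
b_side.png
b_top.png
```

View pics/b_top.png

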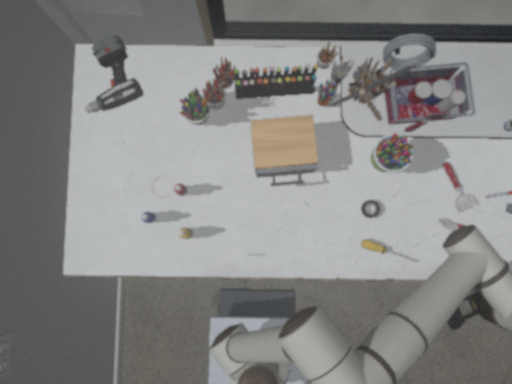

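The side view shows the blue bottle at (208,307), red at (201,256), yellow at (255,275) and the unit at (220,160). In the top view the handle bar is near (287,182).

```bash
cat >> look.py <<'E'
from scipy.spatial.transform import Rotation as R
def ray(f,u,v):
    d=np.array([(u-f["cx"])/f["fx"],-(v-f["cy"])/f["fy"],-1.0])
    return np.array(f["position"]),R.from_euler("xyz",f["orientation"],degrees=True).apply(d)
def atz(f,u,v,z):
    p,d=ray(f,u,v); return p+d*(z-p[2])/d[2]
def proj(f,P):
    q=R.from_euler("xyz",f["orientation"],degrees=True).inv().apply(np.atleast_2d(P)-f["position"])
    return np.c_[f["cx"]+f["fx"]*q[:,0]/-q[:,2], f["cy"]+f["fy"]*q[:,1]/q[:,2]]
def crop(f,name,x0,y0,x1,y1,k):
    cv2.imwrite(f"pics/{name}.png",cv2.resize(f["image"][y0:y1,x0:x1],None,fx=k,fy=k,interpolation=cv2.INTER_CUBIC))
E
python3 - <<'E'
from look import *
import pickle
fs={c:env.grab_frame(c) for c in("side","top")}
pickle.dump(fs,open("f0.pkl","wb"))
crop(fs["top"],"c_top",235,100,335,200,6)
crop(fs["side"],"c_side",175,110,275,210,6)
crop(fs["side"],"c_bot",150,220,290,340,5)
for c in fs:
  print(c,fs[c].keys())
  for t in ["unit","unit_drawer0_handle","blue_bottle"]:
    for r in env.trace(fs[c],t)[:1]:
        m=r["mask"];ys,xs=np.where(m);print(c,t,round(r["score"],2),xs.min(),xs.max(),ys.min(),ys.max(),m.sum(),xs.mean(),ys.mean())
        if t=="blue_bottle" or 'handle' in t: print(cv2.minAreaRect(np.c_[xs,ys].astype(np.float32)))
E
```

```text
side dict_keys(['image', 'fx', 'fy', 'cx', 'cy', 'position', 'orientation', 'shot'])
side unit 0.73 194 208 238 272 419 200.84486873508354 256.3699284009547
side unit_drawer0_handle 0.95 231 267 139 196 980 247.5765306122449 166.92448979591836
((247.84230041503906, 167.76014709472656), (22.133304595947266, 60.50831985473633), 37.23483657836914)
side blue_bottle 0.72 199 216 290 325 531 207.89830508474577 307.9811676082862
((207.5, 307.5), (35.0, 17.0), 90.0)
top dict_keys(['image', 'fx', 'fy', 'cx', 'cy', 'position', 'orientation', 'shot'])
top unit 0.87 251 317 115 184 3681 284.3289866883999 146.2762836185819
top unit_drawer0_handle 0.7 257 316 163 185 682 286.59824046920824 172.0073313782991
((286.9508361816406, 174.45901489257812), (19.19357681274414, 59.5725212097168), 84.80557250976562)
top blue_bottle 0.58 142 156 211 222 145 148.7448275862069 216.51724137931035
((149.0, 216.5), (11.0, 14.0), 90.0)
```

View pics/c_top.png

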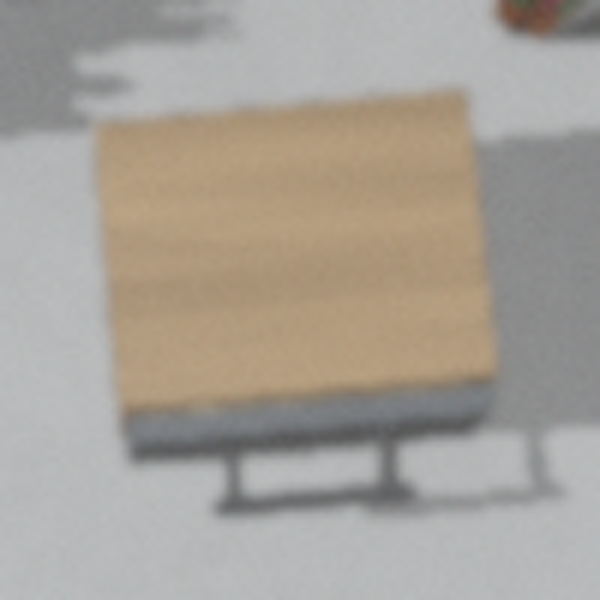

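View pics/c_side.png

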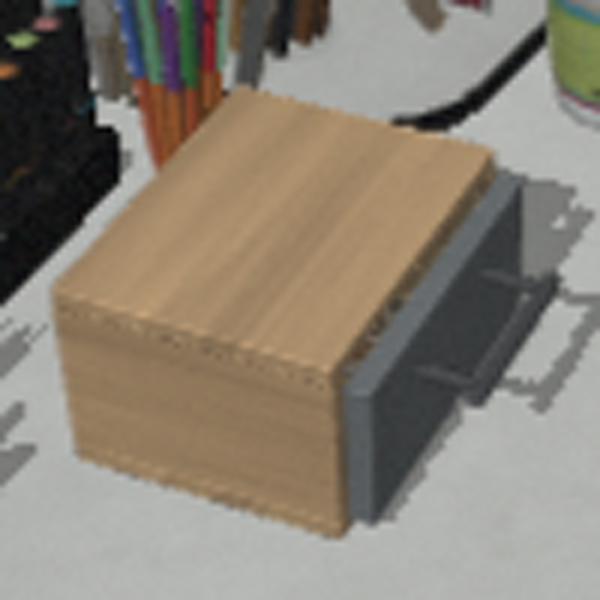

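View pics/c_bot.png

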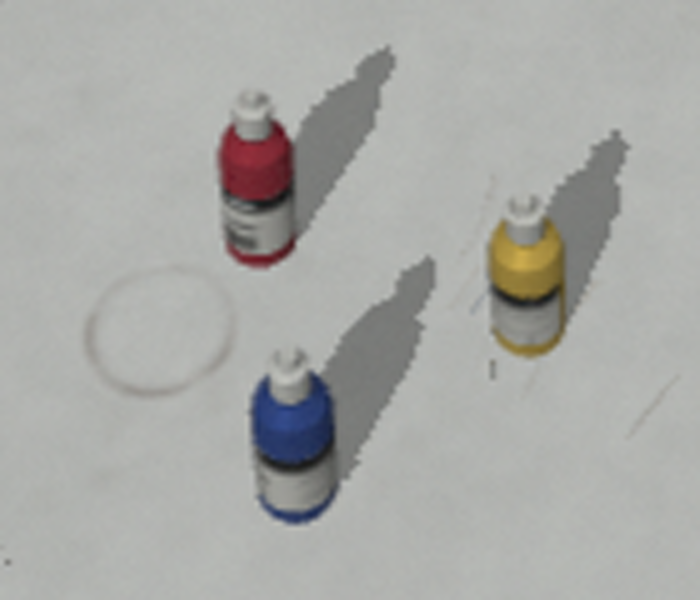

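In the crops I read the unit's top corners and the handle bar ends in both views. The next step fits the unit pose, drawer opening and bottle axis to them.

```bash
cat > fit.py <<'E'
from look import *
import pickle
from scipy.optimize import least_squares
fs=pickle.load(open("f0.pkl","rb"))
k=lambda pts,x0,y0,s:(np.array(pts,float)+.5)/s-.5+[x0,y0]
# order: back-left, back-right, front-right, front-left (left=+y)
T=k([(97,126),(466,92),(495,382),(124,412)],235,100,6)
S=k([(57,290),(240,88),(495,152),(333,378)],175,110,6)
HT=k([(219,508),(412,493)],235,100,6)   # left,right ends
HS=k([(475,398),(556,280)],175,110,6)
loc=np.array([[.085,.1,.115],[.085,-.1,.115],[-.085,-.1,.115],[-.085,.1,.115]])
def W(p,L): return R.from_euler("z",p[2]).apply(L)+[p[0],p[1],0]
def res(p,sep=False):
    H=np.array([[p[3],.055,.077],[p[3],-.055,.077]])
    r=[proj(fs["top"],W(p,loc))-T,proj(fs["side"],W(p,loc))-S,proj(fs["top"],W(p,H))-HT,proj(fs["side"],W(p,H))-HS]
    return np.concatenate(r)
for w in ([1]*12,[1]*4+[0]*4+[1]*2+[0]*2,[0]*4+[1]*4+[0]*2+[1]*2):
    s=least_squares(lambda p:(res(p)*np.array(w)[:,None]).ravel(),[.7,-.08,0,-.13])
    p=s.x;print(np.round(p[:2],4),np.degrees(p[2]).round(2),p[3].round(4),"handle",W(p,np.array([[p[3],0,.077]])).round(4))
    if w[0] and w[4]: print(res(p).round(1))
for c in fs:
    print(c)
# bottle: side
B=k([(291,358),(295,521)],150,220,5)
print("blue nozzle top", atz(fs["side"],*B[0],.110)," from top", atz(fs["top"],148.2,217,.1))
for n,q in dict(blue=(291,358),red=(253,98),yel=(525,205)).items():
    u=k([q],150,220,5)[0]; print(n,atz(fs["side"],*u,.110).round(4))
for n,q in dict(blue=(295,521),red=(262,266),yel=(530,355)).items():
    u=k([q],150,220,5)[0]; P=atz(fs["side"],*u,0); d=P-fs["side"]["position"]; d[2]=0; d/=np.linalg.norm(d); print(n,"base axis",(P+d*.018).round(4))
crop(fs["top"],"c_bt",125,165,205,245,7)
E
python3 fit.py
```

```text
[ 0.7158 -0.0748] 5.79 -0.1291 handle [[ 0.5874 -0.0879  0.077 ]]
[[-1.  -2.6]
 [-0.1 -2.3]
 [ 0.4  1.9]
 [-0.9  2.3]
 [-3.  -1.4]
 [-1.5 -1.8]
 [ 3.2 -0.4]
 [ 2.9 -0.9]
 [-1.6  0.3]
 [ 0.2 -0.1]
 [-0.2  0.5]
 [ 0.2 -0.9]]
[ 0.7154 -0.0764] 5.94 -0.1283 handle [[ 0.5878 -0.0896  0.077 ]]
[ 0.7152 -0.072 ] 5.58 -0.1297 handle [[ 0.5862 -0.0846  0.077 ]]
side
top
blue nozzle top [0.4693202  0.36284071 0.11      ]  from top [0.47088454 0.34829041 0.1       ]
blue [0.4693 0.3628 0.11  ]
red [0.5632 0.2575 0.11  ]
yel [0.4219 0.2478 0.11  ]
blue base axis [0.4784 0.3672 0.    ]
red base axis [0.5694 0.2632 0.    ]
yel base axis [0.4229 0.2385 0.    ]
```

View pics/c_bt.png

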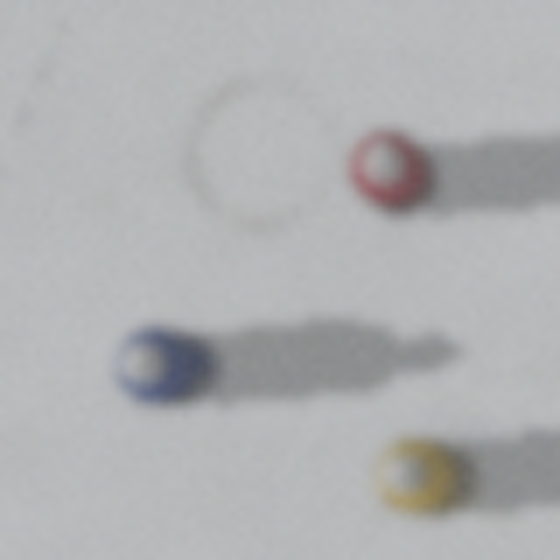

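Residuals show the wood top is about 15 mm shorter than 170, because the drawer front takes up the rest. That agrees with "seat 56 mm in front of the body", so the body front is at x = -0.070. I'll refit with that, and fit the bottle silhouette.

```bash
sed -i 's/\[-.085,-.1,.115\],\[-.085,.1,.115\]/[-.070,-.1,.115],[-.070,.1,.115]/' fit.py; python3 fit.py | head -16
cat > bot.py <<'E'
from look import *
from scipy.optimize import minimize
prof=[(0,.018),(.080,.018),(.090,.010),(.092,.009),(.110,.009)]
a=np.linspace(0,2*np.pi,24,endpoint=False)
def pts(x,y,z0=0):
    return np.array([[x+r*np.cos(t),y+r*np.sin(t),z0+z] for z,r in prof for t in a])
def sil(f,x,y,s=8):
    P=proj(f,pts(x,y)).reshape(len(prof),-1,2); h,w=384,512
    u0,v0=np.floor(P.reshape(-1,2).min(0)-12); u1,v1=np.ceil(P.reshape(-1,2).max(0)+12)
    return P,(int(u0),int(v0),int(u1),int(v1))
def render(f,x,y,box,s=6):
    P,_=sil(f,x,y); u0,v0,u1,v1=box
    im=np.zeros(((v1-v0)*s,(u1-u0)*s),np.uint8)
    for i in range(len(prof)-1):
        h=cv2.convexHull(((np.r_[P[i],P[i+1]]-[u0,v0]+.5)*s).astype(np.float32))
        cv2.fillConvexPoly(im,np.round(h).astype(np.int32),255)
    return cv2.resize(im,(u1-u0,v1-v0),interpolation=cv2.INTER_AREA)/255.
E
python3 - <<'E'
from bot import *
import pickle
fs={c:env.grab_frame(c) for c in("side","top")}
ms={}
for c in fs:
    tr=env.trace(fs[c],"blue_bottle")+env.trace(fs[c],"blue_bottle_centre")
    for r in tr: print(c,round(r["score"],2),r["mask"].sum(),np.array(np.where(r["mask"])).mean(1).round(1))
    ms[c]=tr
pickle.dump((fs,ms),open("b0.pkl","wb"))
# side mask fit + top mask fit
tgt={"side":(307,208),"top":(216,148)}
M={}
for c in fs:
    cand=[r["mask"] for r in ms[c] if np.linalg.norm(np.array(np.where(r["mask"])).mean(1)-tgt[c])<8]
    M[c]=np.mean(cand,0)
def cost(p,cs):
    e=0
    for c in cs:
        _,b=sil(fs[c],.474,.36); e+=np.abs(render(fs[c],*p,b)-M[c][b[1]:b[3],b[0]:b[2]]).sum()/M[c].sum()
    return e
for cs in (["side"],["top"],["side","top"]):
    r=minimize(cost,[.474,.36],args=(cs,),method="Nelder-Mead",options=dict(initial_simplex=[[.474,.36],[.48,.36],[.474,.366]],xatol=2e-4)); print(cs,r.x.round(4),round(r.fun,3))
    p=r.x
f=fs["side"]
for c in fs:
    _,b=sil(fs[c],*p); im=fs[c]["image"][b[1]:b[3],b[0]:b[2]]; K=8
    im=cv2.resize(im,None,fx=K,fy=K,interpolation=cv2.INTER_CUBIC)
    rr=cv2.resize((render(fs[c],*p,b)*255).astype(np.uint8),None,fx=K,fy=K)
    cs_,_=cv2.findContours((rr>127).astype(np.uint8),0,2); cv2.drawContours(im,cs_,-1,(0,255,0),1); cv2.imwrite(f"pics/bf_{c}.png",im)
E
```

```text
[ 0.7079 -0.0753] 6.11 -0.1211 handle [[ 0.5875 -0.0882  0.077 ]]
[[-1.  -0. ]
 [-0.1 -0. ]
 [ 0.2 -0.5]
 [-1.1  0.3]
 [-0.7 -0.5]
 [ 0.4 -1.2]
 [ 1.  -1. ]
 [ 0.8 -1.5]
 [-1.5  0.4]
 [ 0.3 -0.2]
 [-0.1  0.5]
 [ 0.1 -1. ]]
[ 0.7078 -0.0771] 5.96 -0.1206 handle [[ 0.5878 -0.0897  0.077 ]]
[ 0.7068 -0.0718] 6.34 -0.1211 handle [[ 0.5864 -0.0851  0.077 ]]
side
side 0.78 487 [307.4 208.1]
side 0.34 446 [256.7 200.9]
side 0.94 478 [307.4 208.2]
top 0.72 128 [216.9 148.5]
top 0.49 128 [216.6 148.7]
['side'] [0.4731 0.3656] 0.137
['top'] [0.4736 0.357 ] 0.242
['side', 'top'] [0.4746 0.3639] 0.427
```

View pics/bf_side.png

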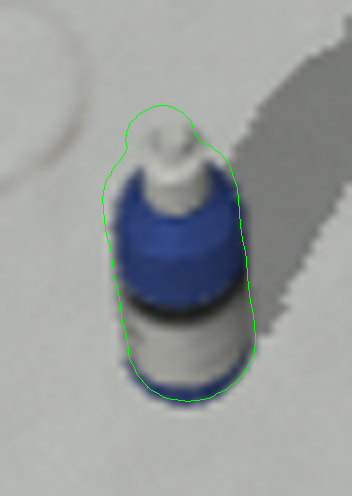

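View pics/bf_top.png

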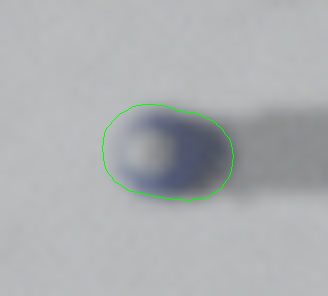

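The fitted outline is longer than the bottle in both pictures. This may be lens distortion, so I'll check that straight table edges are straight, and also fit k1 from known sizes.

```bash
python3 - <<'E'
from look import *
import pickle
fs,ms=pickle.load(open("b0.pkl","rb"))
im=cv2.cvtColor(fs["top"]["image"],cv2.COLOR_BGR2GRAY).astype(float)
g=cv2.GaussianBlur(im,(0,0),1.2)
# front edge (bright above, dark below) cols 75..210
def edge_col(u,v0,v1):
    d=np.diff(g[v0:v1,u]); i=np.argmax(np.abs(d)); return v0+i+.5+0.0
us=np.r_[75:205:8,300:420:8]
e=[(u,edge_col(u,262,295)) for u in us]; print("front",e)
e=[(edge_col.__name__,)]
gt=g.T
print("left",[(v,55+np.argmax(np.abs(np.diff(gt[55:85,v])))+.5) for v in range(60,265,12)])
print("back",[(u,edge_col(u,35,55)) for u in range(85,215,8)], [(u,edge_col(u,36,55)) for u in range(240,500,16)])
E
```

```text
front [(np.int64(75), np.float64(275.5)), (np.int64(83), np.float64(275.5)), (np.int64(91), np.float64(275.5)), (np.int64(99), np.float64(275.5)), (np.int64(107), np.float64(275.5)), (np.int64(115), np.float64(275.5)), (np.int64(123), np.float64(275.5)), (np.int64(131), np.float64(275.5)), (np.int64(139), np.float64(275.5)), (np.int64(147), np.float64(275.5)), (np.int64(155), np.float64(275.5)), (np.int64(163), np.float64(276.5)), (np.int64(171), np.float64(276.5)), (np.int64(179), np.float64(276.5)), (np.int64(187), np.float64(276.5)), (np.int64(195), np.float64(276.5)), (np.int64(203), np.float64(276.5)), (np.int64(300), np.float64(277.5)), (np.int64(308), np.float64(278.5)), (np.int64(316), np.float64(278.5)), (np.int64(324), np.float64(278.5)), (np.int64(332), np.float64(278.5)), (np.int64(340), np.float64(278.5)), (np.int64(348), np.float64(278.5)), (np.int64(356), np.float64(278.5)), (np.int64(364), np.float64(278.5)), (np.int64(372), np.float64(278.5)), (np.int64(380), np.float64(279.5)), (np.int64(388), np.float64(278.5)), (np.int64(396), np.float64(278.5)), (np.int64(404), n
[... 661 characters left out ...]
(133, np.float64(44.5)), (141, np.float64(44.5)), (149, np.float64(44.5)), (157, np.float64(44.5)), (165, np.float64(44.5)), (173, np.float64(44.5)), (181, np.float64(45.5)), (189, np.float64(45.5)), (197, np.float64(45.5)), (205, np.float64(45.5)), (213, np.float64(45.5))] [(240, np.float64(38.5)), (256, np.float64(39.5)), (272, np.float64(39.5)), (288, np.float64(39.5)), (304, np.float64(39.5)), (320, np.float64(39.5)), (336, np.float64(40.5)), (352, np.float64(40.5)), (368, np.float64(40.5)), (384, np.float64(40.5)), (400, np.float64(36.5)), (416, np.float64(44.5)), (432, np.float64(36.5)), (448, np.float64(41.5)), (464, np.float64(41.5)), (480, np.float64(41.5)), (496, np.float64(41.5))]
```

```bash
python3 - <<'E'
from look import *
import pickle
fs=pickle.load(open("f0.pkl","rb"))
p=[.7079,-.0753,np.radians(6.11)]
def W(L): return R.from_euler("z",p[2]).apply(L)+[p[0],p[1],0]
for c,(x0,y0) in dict(side=(175,110),top=(235,100)).items():
    f=fs[c]
    for L in ([.085,.1],[-.07,.1],[-.07,-.1]):
        print(c,L,((proj(f,W([L+[.115],L+[0]]))-[x0,y0]+.5)*6-.5).round(0).tolist())
f=fs["side"]
for xy in ((.4731,.3656),):
    print(((proj(f,[[*xy,0],[*xy,.055],[*xy,.11]])-[150,220]+.5)*5-.5).round(0))
    print(((proj(fs["top"],[[*xy,0],[*xy,.055],[*xy,.11]])-[125,165]+.5)*7-.5).round(0))
E
```

```text
side [0.085, 0.1] [[53.0, 287.0], [81.0, 459.0]]
side [-0.07, 0.1] [[338.0, 369.0], [346.0, 542.0]]
side [-0.07, -0.1] [[501.0, 146.0], [498.0, 314.0]]
top [0.085, 0.1] [[91.0, 126.0], [92.0, 176.0]]
top [-0.07, 0.1] [[118.0, 414.0], [117.0, 444.0]]
top [-0.07, -0.1] [[496.0, 379.0], [469.0, 412.0]]
[[300. 487.]
 [290. 426.]
 [280. 359.]]
[[176. 372.]
 [150. 366.]
 [122. 360.]]
```

Both lenses look undistorted: the edges are straight to about 0.5 px. The bottle mismatch comes from its domed shoulder. I'll use the unit fit (yaw 6.1°, handle ≈ (0.5875, -0.088)) and bottle ≈ (0.474, 0.363), then check reach and approach the handle with a partial opening so the rear finger fits the 29 mm gap.

```bash
python3 - <<'E'
from look import *
H=np.array([.5875,-.0885]); ya=6.1
d=np.array([np.cos(np.radians(ya)),np.sin(np.radians(ya))])
n=lambda a:None if a is None else np.round(a,0)
for yaw in (-90+ya,90+ya): print("handle",yaw,n(env.inverse_kinematics([*H,.06],[-90,0,yaw])),n(env.inverse_kinematics([*(H-.11*d),.06],[-90,0,yaw])))
S=H-.109*d+.104*d
for yaw in (ya,ya+180,ya-180): print(yaw,"bottle",n(env.inverse_kinematics([.474,.363,.044],[-90,0,yaw])),"seat",n(env.inverse_kinematics([*S,.076],[-90,0,yaw])))
yaw=-90+ya
env.gripper_to(.30,30)
env.goto([*H,.19],[-90,0,yaw])
s=env.read_state();print(s["clock"],s["position"],s["tool_rot"],s["opening"],s["force"])
fs=snap("d")
crop(fs["side"],"d_s",175,80,325,230,4); crop(fs["top"],"d_t",210,90,360,240,4)
E
```

```text
handle -83.9 None None
handle 96.1 [  7.  28. -15.   0. -46.  -1.] [  7.  20. -30.   0. -40.  -1.]
6.1 bottle [  53.   30.  -16.   -0.  -44. -137.] seat [  7.  27. -15.  -0. -48. -91.]
186.1 bottle [ 53.  30. -16.   0. -44.  43.] seat [  7.  27. -15.   0. -48.  89.]
-173.9 bottle [ 53.  30. -16.   0. -44.  43.] seat [  7.  27. -15.   0. -48.  89.]Traceback (most recent call last):
  File "<stdin>", line 10, in <module>
workcell.Unreachable: the arm cannot take that pose within its joint ranges
```

```bash
python3 - <<'E'
from look import *
H=np.array([.5875,-.0885]); ya=6.1
env.goto([*H,.19],[-90,0,90+ya])
s=env.read_state();print(s["clock"],s["position"],s["tool_rot"],s["opening"],s["force"])
fs=snap("d")
crop(fs["side"],"d_s",175,80,325,230,4); crop(fs["top"],"d_t",210,90,360,240,4)
print(proj(fs["top"],[s["position"]]),proj(fs["side"],[s["position"]]))
E
```

```text
5.2667 [ 0.58738218 -0.08932202  0.19006789] [-9.00048286e+01  3.21085522e-03  9.60183028e+01] 0.2982111518504015 [-0.02638961 -0.83714267 -1.17455036]
[[289.55306943 178.63765486]] [[261.77632159 134.39676764]]
```

View pics/d_s.png

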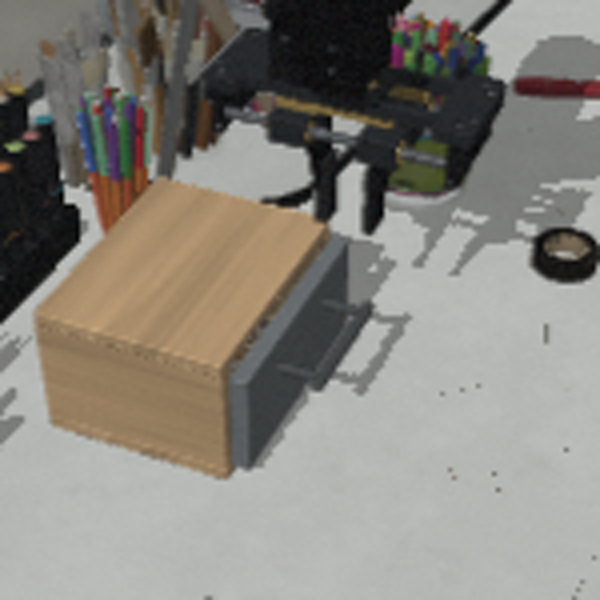

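View pics/d_t.png

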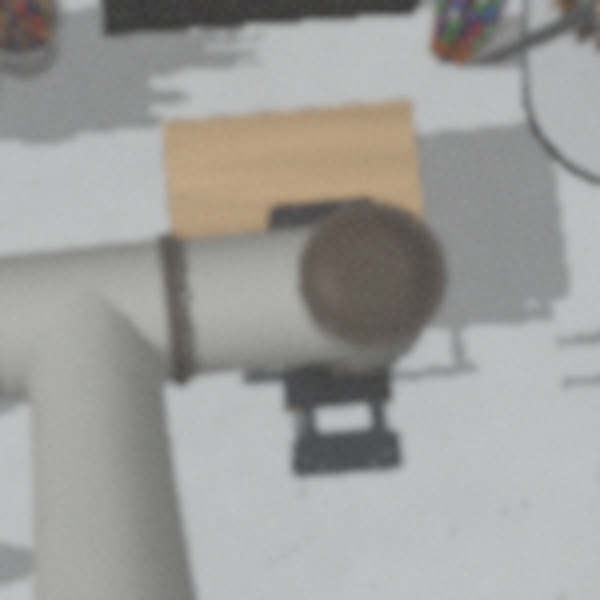

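Side view: finger tips at (256,134) and (268,137) with midpoint (262,136), against a predicted (261.8,134.4), so the calibration agrees. Now descend on the bar and grip.

```bash
python3 - <<'E'
from look import *
H=np.array([.5875,-.0885])
hit=env.move_straight([*H,.060],rate=.08,force_limit=8)
s=env.read_state();print(hit,s["clock"],s["position"],s["force"])
fs=snap("e",("side",)); crop(fs["side"],"e_s",175,80,325,230,4)
if not hit:
    env.gripper_to(0.0,30)
    s=env.read_state();print(s["clock"],s["position"],s["force"],s["opening"]*87)
    fs=snap("e2",("side",)); crop(fs["side"],"e2_s",175,80,325,230,4)
E
```

```text
False 7.1417 [ 0.58786367 -0.08847236  0.06053878] [ 0.01155871 -0.32265298 -1.08399387]
7.65 [ 0.5878402  -0.08847376  0.06021216] [ 0.31743892 -0.94825024  0.9344104 ] 9.737558185089194
```

View pics/e2_s.png

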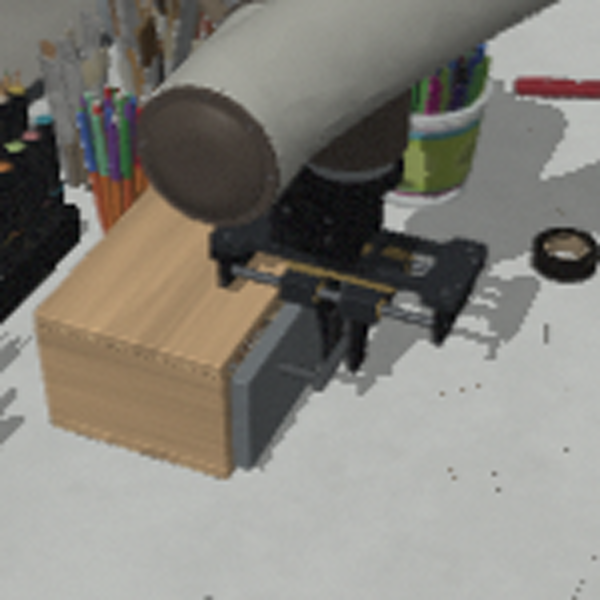

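The jaws stopped at about 10 mm on the 11 mm bar, so it is gripped. Pull it out to its stop.

```bash
python3 - <<'E'
from look import *
s0=env.read_state();P0=s0["position"]
d=np.array([np.cos(np.radians(6.1)),np.sin(np.radians(6.1)),0])
hit=env.move_straight(P0-d*.118,rate=.08,force_limit=12)
s=env.read_state();print(hit,s["clock"],s["position"],s["force"],s["opening"]*87,"pulled",(P0-s["position"])@d)
fs=snap("g"); crop(fs["side"],"g_s",175,80,325,230,4);crop(fs["top"],"g_t",210,90,360,240,4)
E
```

```text
True 8.9083 [ 0.48227033 -0.09956628  0.06017144] [ 1.32128455 -0.29620068  0.78403364] 9.947731924712931 pulled 0.10614644448956403
```

View pics/g_s.png

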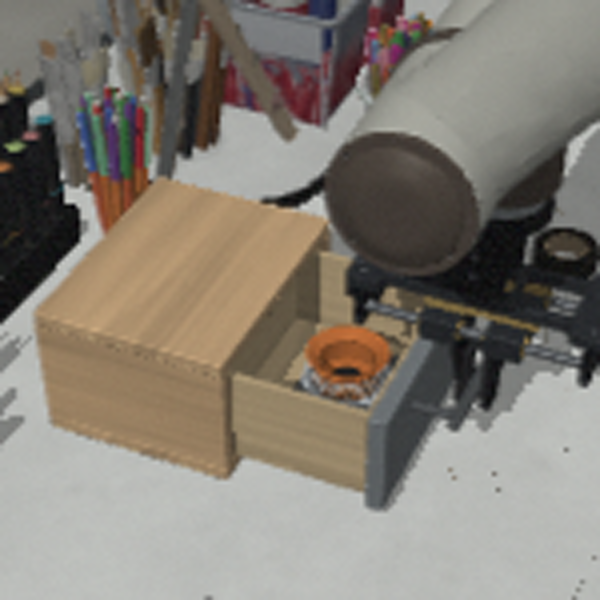

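The ring shows at about (349,350) in the crop. The residual force is only about 1 N, so the stop isn't confirmed. Pull further.

```bash
python3 - <<'E'
from look import *
d=np.array([np.cos(np.radians(6.1)),np.sin(np.radians(6.1)),0])
P0=np.array([0.5878402,-0.08847376,0.06021216])
for i in range(2):
    p=env.read_state()["position"]
    hit=env.move_straight(p-d*.012,rate=.02,force_limit=20)
    s=env.read_state();print(hit,s["clock"],s["position"],s["force"],s["opening"]*87,"pulled",(P0-s["position"])@d)
    if hit: break
E
```

```text
True 9.4083 [ 0.48243519 -0.09956394  0.06017152] [ 1.98306691  0.37658575 -0.11730621] 9.906494887890776 pulled 0.10598669215727088
```

Two pulls stop at the same place, and the second stopped at 20 N with no motion, so the drawer is at its stop (106 mm travel; it likely started about 4 mm open). Release, lift and look.

```bash
python3 - <<'E'
from look import *
import pickle
env.gripper_to(.30)
p=env.read_state()["position"]; print(p)
env.move_straight([p[0],p[1],.24],rate=.2)
env.gripper_to(1.0)
B=[.474,.363]
env.goto([*B,.26],[-90,0,186.1])
s=env.read_state();print(s["clock"],s["position"],s["tool_rot"],s["force"])
fs=snap("h"); pickle.dump(fs,open("h.pkl","wb"))
for c in fs:
    for t in ("cradle","cradle_seat","unit_drawer0_handle"):
        for r in env.search_frame(fs[c],t)[:1]: print(c,t,np.round(r["xyz"],4),round(r["score"],2))
    for r in env.trace(fs[c],"cradle")[:1]:
        ys,xs=np.where(r["mask"]);print(c,len(xs),xs.min(),xs.max(),ys.min(),ys.max(),xs.mean(),ys.mean())
crop(fs["side"],"h_s",195,100,295,200,6);crop(fs["top"],"h_t",235,120,335,220,6)
crop(fs["side"],"h_b",130,200,290,340,4)
print(env.read_state()["clock"])
E
```

```text
[ 0.48262962 -0.09953922  0.060146  ]
13.975 [0.47438215 0.3620141  0.26007425] [-8.99858994e+01 -3.26730982e-03 -1.73993944e+02] [ 0.79132343 -0.23370171  0.53039778]
side unit_drawer0_handle [ 0.4781 -0.0764  0.0767] 0.63
top cradle [ 0.5848 -0.0888  0.0665] 0.69
top cradle_seat [ 0.5879 -0.0933  0.0677] 0.77
top unit_drawer0_handle [ 0.5808 -0.089   0.0312] 0.97
top 307 278 297 174 193 287.5798045602606 183.7198697068404
14.475
```

View pics/h_s.png

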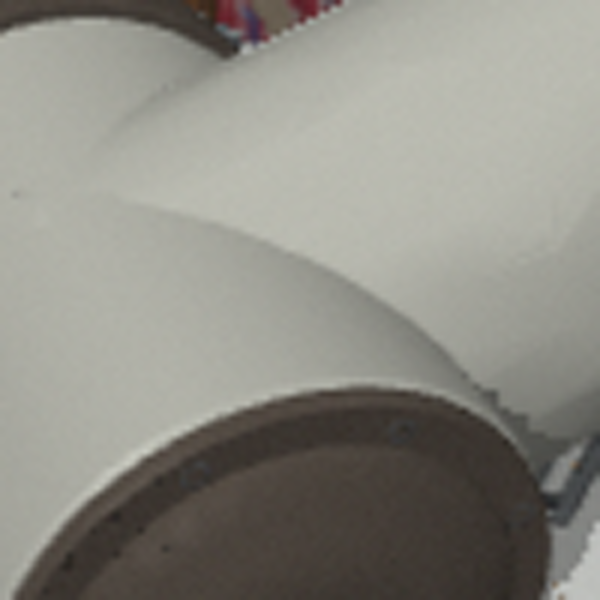

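View pics/h_t.png

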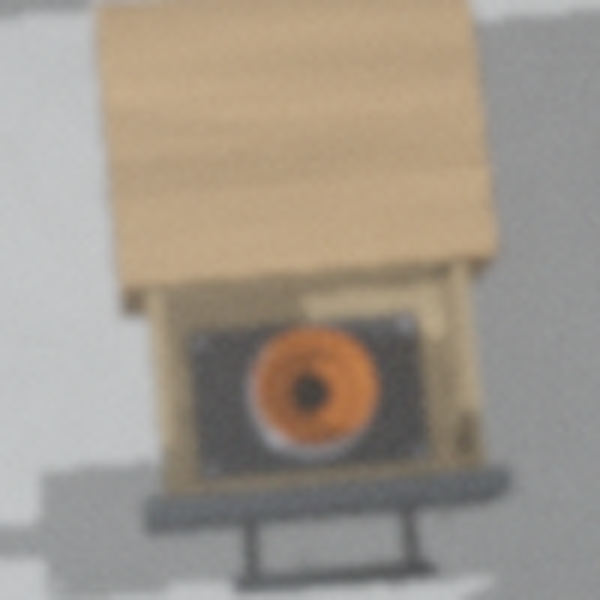

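View pics/h_b.png

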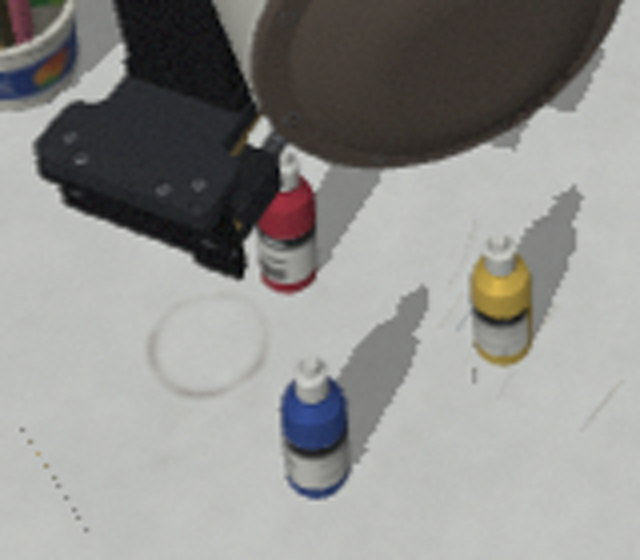

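```bash
python3 - <<'E'
from look import *
import pickle
fs=pickle.load(open("h.pkl","rb"))
k=lambda p,x0,y0,s:(np.array(p)+.5)/s-.5+[x0,y0]
t=fs["top"]
print("ring", [atz(t,*k(p,235,120,6),z).round(4) for p,z in (((317,386),.071),((310,390),.046))])
print("handle",[atz(t,*k(p,235,120,6),.077).round(4) for p in ((237,580),(437,568),(337,574))])
print("body front corners",[atz(t,*k(p,235,120,6),.115).round(4) for p in ((120,290),(497,255))])
print(proj(fs["side"],[[.474,.363,.26],[.474,.363,.11],[.474,.363,0]]))
print(((proj(fs["side"],[[.474,.363,.26]])-[130,200]+.5)*4).round())
c=[r for r in env.search_frame(env.grab_frame("side"),"blue_bottle")][:2]; print(c)
E
```

```text
ring [array([ 0.5856, -0.0915,  0.071 ]), array([ 0.5863, -0.0894,  0.046 ])]
handle [array([ 0.4801, -0.0491,  0.077 ]), array([ 0.488 , -0.1558,  0.077 ]), array([ 0.4841, -0.1024,  0.077 ])]
body front corners [array([0.6296, 0.0155, 0.115 ]), array([ 0.6511, -0.1825,  0.115 ])]
[[198.80313491 245.6650868 ]
 [205.89609669 290.282698  ]
 [209.97224991 315.92335776]]
[[277. 185.]]
[{'xyz': [0.4674, 0.3729, 0.0641], 'score': 0.71}]
```

```bash
python3 - <<'E'
from look import *
import pickle
fs=pickle.load(open("h.pkl","rb"))
for dy in (-.058,-.0435,.0435,.058):
  P=np.array([.4744,.362,.26])+np.array([-.106*dy,.994*dy,0])
  print(dy,((proj(fs["side"],[P])-[130,200]+.5)*4).round())
env.goto([.474,.363,.15],[-90,0,186.1])
fs=snap("i",("side",)); crop(fs["side"],"i_b",130,200,290,340,4)
s=env.read_state();print(s["clock"],s["position"])
for dy in (-.058,-.0435,0,.0435,.058):
  P=s["position"]+np.array([-.106*dy,.994*dy,0])
  print(dy,((proj(fs["side"],[P])-[130,200]+.5)*4).round())
E
```

```text
-0.058 [[338.  94.]]
-0.0435 [[323. 115.]]
0.0435 [[228. 257.]]
0.058 [[210. 283.]]
15.1417 [0.47543505 0.36431879 0.15227287]
-0.058 [[348. 231.]]
-0.0435 [[335. 252.]]
0 [[295. 319.]]
0.0435 [[251. 391.]]
0.058 [[235. 416.]]
```

View pics/i_b.png

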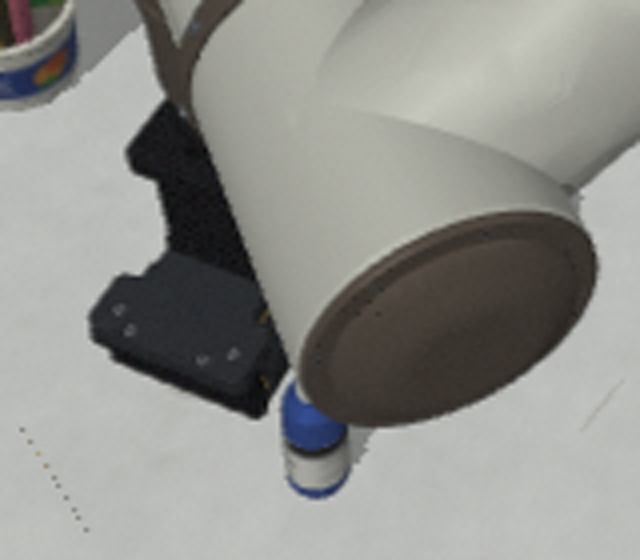

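The blue bottle lies under the gripper; its base is at crop (317,492) and the left finger tip is at (260,410), near its predicted place. Descend so the grasp sits 63 mm above the base, since the palm must clear the 110 mm nozzle, then grip.

```bash
python3 - <<'E'
from look import *
B=[.474,.364]
hit=env.move_straight([*B,.046],rate=.08,force_limit=6)
s=env.read_state();print(hit,s["clock"],s["position"],s["force"])
if not hit:
    env.gripper_to(0.0,20)
    s=env.read_state();print(s["clock"],s["position"],s["force"],s["wrist_torque"],s["opening"]*87)
fs=snap("j"); crop(fs["side"],"j_b",130,200,290,340,4)
E
```

```text
False 16.5917 [0.47430195 0.36436111 0.04662173] [ 0.43739732  0.473908   -0.54302239]
17.4917 [0.47398792 0.36402178 0.04602939] [-0.11416956  0.43054889  0.78938399] [-0.08408297  0.21133431  0.03593206] 35.22424948604489
```

View pics/j_b.png

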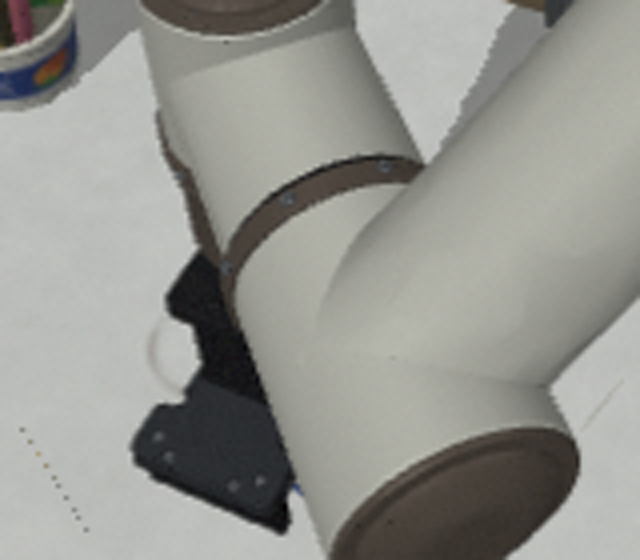

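The opening is 35.2 mm, about the 36 mm body, so the bottle is held. Firm up the grip for the press, lift, and look at how the bottle sits.

```bash
python3 - <<'E'
from look import *
import pickle
env.gripper_to(0.0,45)
p=env.read_state()["position"]
env.move_straight([p[0],p[1],.20],rate=.15)
s=env.read_state();print(s["clock"],s["position"],s["force"],s["opening"]*87)
env.goto([.586,-.091,.215],[-90,0,186.1])
s=env.read_state();print(s["clock"],s["position"],s["tool_rot"],s["opening"]*87,s["force"],s["wrist_torque"])
fs=snap("k"); pickle.dump((fs,s["position"]),open("k.pkl","wb"))
crop(fs["side"],"k_s",175,60,325,210,4); crop(fs["top"],"k_t",210,90,360,240,4)
for r in env.trace(fs["side"],"blue_bottle"):
    ys,xs=np.where(r["mask"]);print(r["score"],xs.min(),xs.max(),ys.min(),ys.max(),len(xs))
B=np.array([.586,-.091,0])
for z in (.215-.046,.215-.046+.055): print(proj(fs["side"],[[s["position"][0],s["position"][1],z]]))
E
```

```text
18.9833 [0.47348378 0.36351036 0.19879066] [-0.69961154  0.01243955 -1.6888012 ] 34.8983191013918
20.7 [ 0.5861835  -0.09008919  0.21491515] [-9.00097696e+01  2.86344262e-03 -1.73831917e+02] 35.04916736523713 [-0.069718    0.74687214 -0.39830066] [-0.08342037  0.12801656 -0.01571128]
0.46 256 269 118 144 216
[[262.11099879 140.48708025]]
[[262.55416802 124.17893126]]
```

View pics/k_s.png

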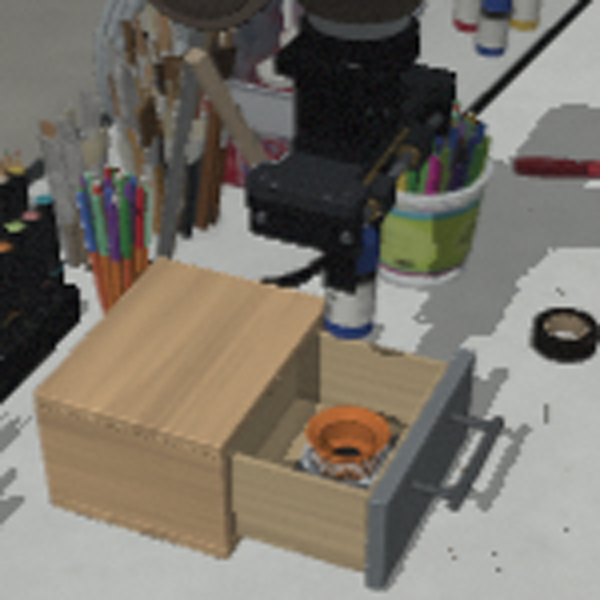

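View pics/k_t.png

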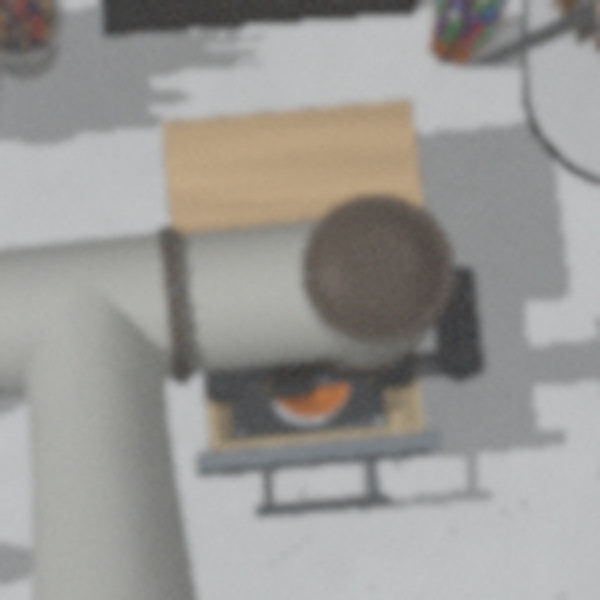

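Bottle base at crop (349,338), i.e. px (262.3,141), against a predicted axis of (262.1,140.5). The bottle hangs centred on the TCP and upright. Compare the ring mouth (crop centre ≈ (349,~433)) with its prediction before lowering.

```bash
python3 - <<'E'
from look import *
import pickle
fs,p=pickle.load(open("k.pkl","rb"))
f=fs["side"]
a=np.linspace(0,6.283,60)
for dz,r in ((.071,.029),(.071,.033)):
    q=(proj(f,np.c_[.586+r*np.cos(a),-.091+r*np.sin(a),a*0+dz])-[175,60]+.5)*4
    print(q.min(0).round(),q.max(0).round())
q=(proj(f,np.c_[p[0]+.018*np.cos(a),p[1]+.018*np.sin(a),a*0+p[2]-.046])-[175,60]+.5)*4
print("base",q.min(0).round(),q.max(0).round())
o=f["image"][150:190,240:285].astype(int); m=(o[...,2]>150)&(o[...,2]-o[...,0]>90)
ys,xs=np.where(m);print("orange crop ext",(xs.min()+240-175)*4,(xs.max()+241-175)*4,(ys.min()+150-60)*4,(ys.max()+151-60)*4)
E
```

```text
[311. 405.] [386. 453.]
[305. 401.] [391. 457.]
base [325. 309.] [375. 339.]
orange crop ext 304 388 408 460
```

The base prediction matches to under a pixel, and the ring agrees within the 4 mm socket clearance, with a slight hint towards +y. I'll lower at (0.585, -0.090), biased towards the open stop, and watch the force.

```bash
python3 - <<'E'
from look import *
T=[.585,-.090]
env.move_straight([*T,.125],rate=.1)
s=env.read_state();print(s["clock"],s["position"],s["force"])
F0=s["force"].copy()
hit=env.move_straight([*T,.095],rate=.04,force_limit=5)
s=env.read_state();print(hit,s["clock"],s["position"],s["force"]-F0)
fs=snap("l"); crop(fs["side"],"l_s",175,60,325,210,4); crop(fs["top"],"l_t",210,90,360,240,4)
E
```

```text
21.9 [ 0.58561875 -0.09000705  0.12575675] [ 0.12722435  0.71661913 -1.06109232]
False 22.8 [ 0.58526108 -0.09000782  0.09517532] [ 0.17384568 -1.30085883  0.09124154]
```

View pics/l_s.png

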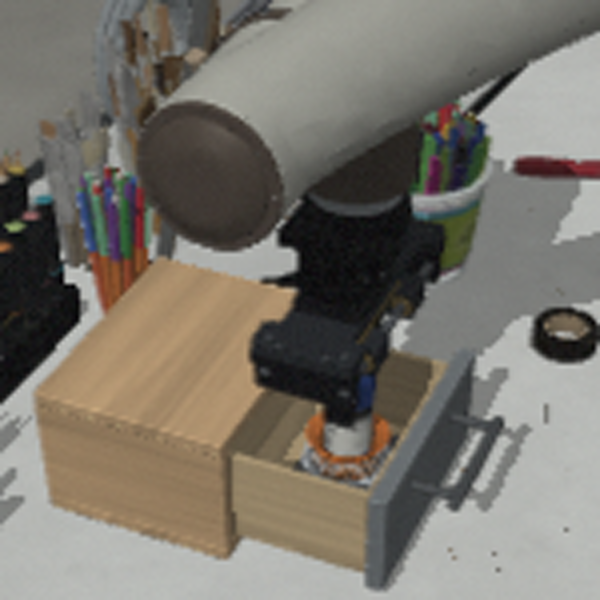

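The bottle stands in the ring at crop (348,445), with no contact force before the floor and the drawer still open. Press down in small steps and read the force.

```bash
python3 - <<'E'
from look import *
T=[.585,-.090]
for z in (.091,.088,.085,.082,.080,.079,.078,.077,.076,.075):
    env.move_straight([*T,z],rate=.03)
    env.dwell(.1)
    s=env.read_state();print(z,round(s["clock"],2),s["position"].round(4),s["force"].round(2),s["wrist_torque"].round(2),round(s["opening"]*87,2))
    if s["force"][2]>16: break
fs=snap("m"); crop(fs["side"],"m_s",175,60,325,210,4); crop(fs["top"],"m_t",210,90,360,240,4)
E
```

```text
0.091 23.28 [ 0.5856 -0.09    0.0916] [ 0.62 -0.58  2.03] [-0.2  -0.13  0.01] 34.66
0.088 23.63 [ 0.5855 -0.09    0.0884] [ 1.32 -0.45  3.15] [-0.09 -0.19 -0.01] 34.59
0.085 23.98 [ 0.5855 -0.09    0.0853] [ 1.72 -0.35  4.87] [-0.15 -0.31 -0.03] 34.66
0.082 24.33 [ 0.5855 -0.09    0.0825] [1.08 0.39 5.37] [-0.12 -0.27 -0.04] 34.49
0.08 24.68 [ 0.5855 -0.09    0.0807] [0.8  0.19 6.09] [-0.1  -0.27  0.01] 34.77
0.079 25.03 [ 0.5856 -0.09    0.0798] [ 1.73 -0.86  7.56] [-0.01 -0.16 -0.01] 34.92
0.078 25.38 [ 0.5856 -0.09    0.0789] [1.34 0.42 6.94] [-0.07 -0.2   0.02] 34.63
0.077 25.73 [ 0.5856 -0.09    0.078 ] [0.53 0.05 6.22] [-0.03 -0.13  0.  ] 34.68
0.076 26.08 [ 0.5859 -0.09    0.0778] [-1.07  1.06 10.55] [0.13 0.16 0.04] 34.72
0.075 26.43 [ 0.5866 -0.0899  0.0778] [-0.65  1.51 14.29] [ 0.3   0.26 -0.02] 34.6
```

View pics/m_s.png

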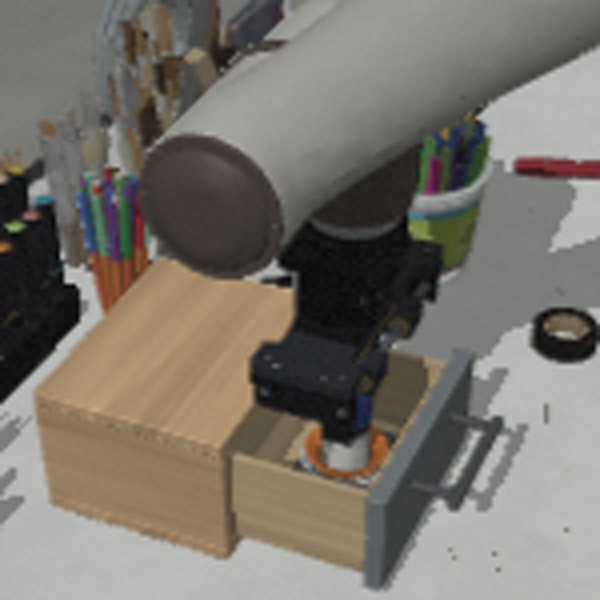

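The ring bottomed at TCP z 0.0778 (expected 0.078); the force then rose from ~6.5 to 14 N with no further travel, so it's fully down. The TCP crept ~1 mm in +x under load, which could nudge the drawer inwards, so I'll bias the hold back towards the open stop.

```bash
python3 - <<'E'
from look import *
d=np.array([np.cos(np.radians(6.1)),np.sin(np.radians(6.1))])
T0=np.array([.585,-.090])
for o in (.0015,.003,.0045):
    env.move_straight([*(T0-d*o),.0745],rate=.02); env.dwell(.2)
    s=env.read_state();print(o,round(s["clock"],2),s["position"].round(4),s["force"].round(2),s["wrist_torque"].round(2),round(s["opening"]*87,2),s["tool_rot"].round(2))
    if s["force"][0]>4: break
fs=snap("n"); crop(fs["side"],"n_s",175,60,325,210,4); crop(fs["top"],"n_t",210,90,360,240,4)
E
```

```text
0.0015 26.98 [ 0.5861 -0.09    0.0777] [-0.94  0.81 15.06] [ 0.38 -0.03 -0.05] 34.64 [ -89.93    0.36 -173.82]
0.003 27.43 [ 0.5853 -0.0901  0.0778] [ 1.85  1.96 13.3 ] [ 0.38 -0.41 -0.03] 34.38 [ -89.93    0.45 -173.81]
0.0045 27.88 [ 0.5849 -0.0901  0.0778] [ 4.02  1.34 11.87] [ 0.34 -0.96  0.02] 34.72 [ -89.93    0.59 -173.8 ]
```

View pics/n_s.png

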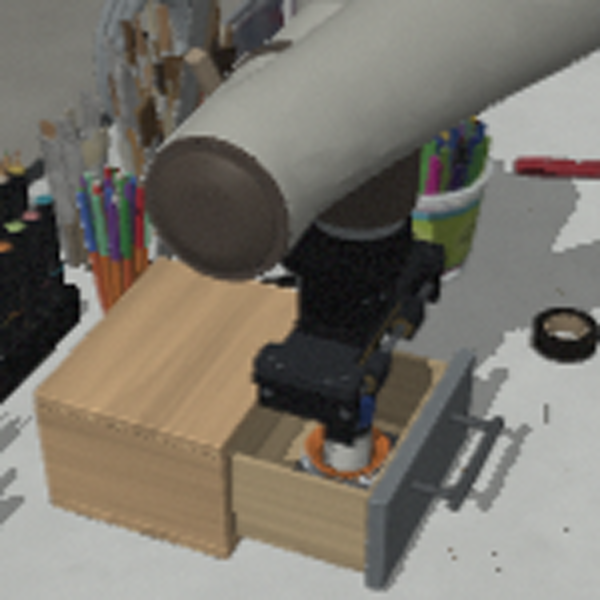

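View pics/n_t.png

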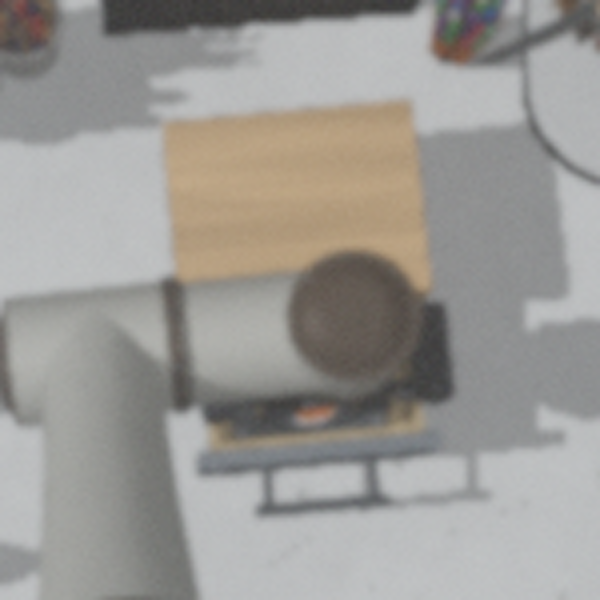

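The panel and handle stay exactly where they were (handle at top crop (258–390,508), as before), now lightly held against the stop. Ease the side load, keep ~15 N down, do a stability check over 1.5 s, and look at the whole scene.

```bash
python3 - <<'E'
from look import *
d=np.array([np.cos(np.radians(6.1)),np.sin(np.radians(6.1))])
T=np.array([.585,-.090])-d*.0033
env.move_straight([*T,.0737],rate=.02)
for i in range(4):
    env.dwell(.4)
    s=env.read_state();print(round(s["clock"],2),s["position"].round(4),s["force"].round(2),s["wrist_torque"].round(2),round(s["opening"]*87,2),s["tool_rot"].round(2))
fs=snap("o"); crop(fs["side"],"o_s",215,120,290,195,8)
for t in ("red_bottle_centre","yellow_bottle_centre","tape_roll"):
    for r in env.search_frame(fs["side"],t)[:1]: print(t,np.round(r["xyz"],4),round(r["score"],2))
E
```

```text
28.63 [ 0.5854 -0.0901  0.0777] [ 1.13  1.53 16.84] [ 0.53 -0.2  -0.02] 34.83 [ -89.92    0.51 -173.79]
29.03 [ 0.5854 -0.0901  0.0777] [ 0.79  2.45 16.94] [ 0.49 -0.17 -0.02] 35.06 [ -89.92    0.51 -173.79]
29.43 [ 0.5854 -0.0901  0.0777] [ 0.44  1.87 15.95] [ 0.51 -0.19 -0.04] 34.81 [ -89.92    0.51 -173.79]
29.83 [ 0.5854 -0.0901  0.0777] [ 1.27  2.2  16.73] [ 0.51 -0.15 -0.02] 34.87 [ -89.92    0.51 -173.79]
red_bottle_centre [0.5578 0.27   0.059 ] 0.88
yellow_bottle_centre [0.4147 0.2514 0.0643] 0.92
tape_roll [ 0.5747 -0.0761  0.0524] 0.23
```

View pics/o_s.png

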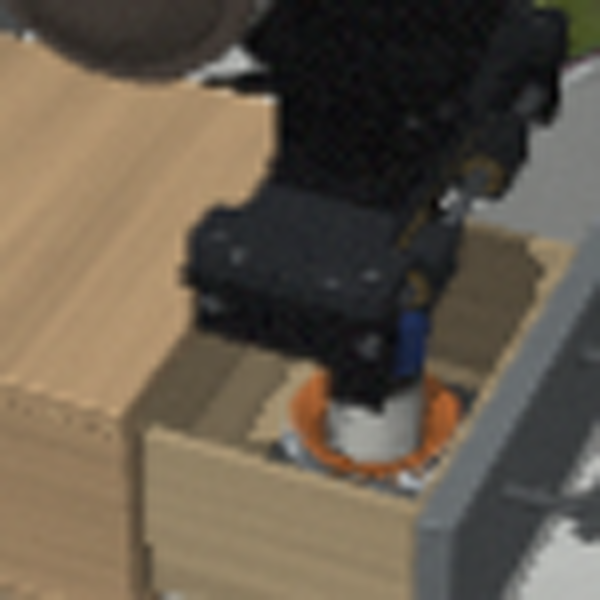

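View pics/o_side.png

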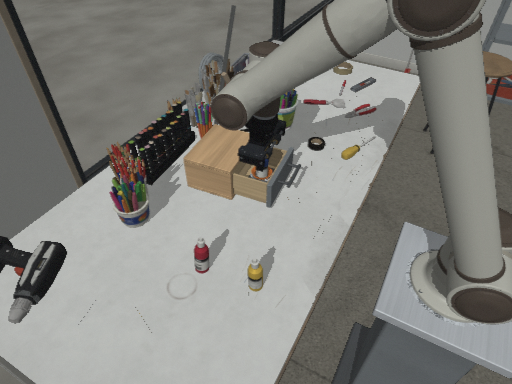

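The bottle stands in the ring with the ring down. Red (201,256), yellow (255,275) and tape (316,143) are at their original pixels. The network's low-score (0.23) tape hit at the ring is false; the picture shows the tape unmoved. Position and force have held steady for 1.2 s, so I'm handing in.

```bash
python3 - <<'E'
from workcell import env
s=env.read_state();print(s["clock"],s["position"],s["force"],s["opening"]*87)
print(env.close_job())
E
```

```text
30.0833 [ 0.58539858 -0.09006085  0.0777315 ] [ 1.01204066  1.40081117 15.82730581] 35.05340682797963
the job is handed in; nothing more can be done
None
```

I pulled the drawer open to its stop, stood the blue bottle in the orange ring, and pressed the ring fully down. I handed the job in at 30.1 s, still gripping the bottle and pushing down.

**What the last checks showed:**
- **Drawer:** it moved 106 mm and then would not move under a further 20 N pull. That is 4 mm short of the full 110 mm. I took the difference as the drawer starting slightly open, although my camera fit had suggested only about 1 mm. While pressing, the gripper crept about 1 mm inwards. I moved it back so the drawer rested against its stop, and the handle then looked unmoved in the pictures.
- **Ring:** the gripper went down about 14 mm from first contact and stopped at z = 0.0778 m, where I expected 0.078 m. The force then rose with no further movement, and I held about 16 N against the stop, steady for over a second. I could not see the stamp mark under the base.
- **Bottle:** the jaws were at 35 mm on the 36 mm body throughout, and the tool was tilted about 0.5°.
- **Bystanders:** the red and yellow bottles and the tape roll were at their original places in the last picture. The network's only tape-roll report in that picture was a low-score (0.23) false hit on the ring, so for the tape I relied on the picture itself.

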